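# Pop open the touch-latch spares case

## Task

On the wider of the two spares cases, use the fingertips to push the brass keeper's knob sideways, either way, until the keeper lies along the front rail, clear of the lid; only then press the lid down near the middle of its front edge until the touch catch trips, and let go so that the spring lifts it ajar. Grasp and lift nothing: leave the lid ajar where the spring puts it, do not open it further, and leave the narrow case, copper cup, glass filter and iris lever as they are.

Things in the scene. Friction and masses are not known exactly. Their poses are not given: they have to be found in the camera images.
- wide_case: the wide spares case, the one to open: grey, fixed, 200 mm wide (own y), 190 deep (own x), 70 tall. Origin: centre of underside; own x runs from the front rail (robot side) to the lid hinge. It stands left or right, turned up to 0.3 rad. Flush in its top: a fixed front rail (own x -95 to -45 mm), then the oak lid
- wide_lid (a joint): lid angle, rad: 0 shut and flush, negative pressed in (stop -0.04), positive risen. Lid 180 mm wide, 126 front to back, 8 thick, hinged at its back edge, no handle, held by a hidden catch. Pressed in 2.5 mm at the front (-0.022; 5 to 7 N) the catch trips; let go, a spring raises it to about 0.35 (front edge 43 mm up), where it stays. The catch does not engage again
- wide_lid_edge (a point): point on the lid: the middle of its front edge, on its upper face (with the lid shut: case own x -43 mm, y 0, z 70 mm). A good place to press is 30 mm behind it, towards the hinge
- wide_keeper (a joint): angle of the brass swivel keeper about its upright pivot, rad: 0 points to case own +x, over the lid; positive anticlockwise from above; at +1.57 or -1.57 it lies along the front rail (stops at 1.6 either way), and it is clear of the lid beyond 1.2. Starts within 0.3 of 0, stays where left; about 1 N at the knob moves it
- wide_pivot (a point): keeper's pivot, fixed, on the top face of the front rail (case own x -71 mm, y 0, z 70 mm), 28 mm in front of the lid's front edge
- wide_knob (a point): centre (half-way up) of the keeper's upright round knob: 16 mm across, 28 mm tall, 40 mm from the pivot axis; it stands on the keeper's flat bar (16 mm wide, ending 50 mm from the pivot, its top 7.5 mm above the lid), so the knob spans 7.5 to 35.5 mm above the lid
- narrow_case: the narrow spares case, of the same make, to be left alone: grey, fixed, 120 mm wide (own y), 190 deep (own x), 70 tall. Origin: centre of underside; own x runs from the front rail (robot side) to the lid hinge. It stands left or right, turned up to 0.3 rad. Flush in its top: a fixed front rail (own x -95 to -45 mm), then the oak lid
- narrow_lid (a joint): lid angle, rad: 0 shut and flush, negative pressed in (stop -0.04), positive risen. Lid 100 mm wide, 126 front to back, 8 thick, hinged at its back edge, no handle, held by a hidden catch. Pressed in 2.5 mm at the front (-0.022; 5 to 7 N) the catch trips; let go, a spring raises it to about 0.35 (front edge 43 mm up), where it stays. The catch does not engage again
- narrow_lid_edge (a point): point on the lid: the middle of its front edge, on its upper face (with the lid shut: case own x -43 mm, y 0, z 70 mm). A good place to press is 30 mm behind it, towards the hinge
- narrow_keeper (a joint): angle of the brass swivel keeper about its upright pivot, rad: 0 points to case own +x, over the lid; positive anticlockwise from above; at +1.57 or -1.57 it lies along the front rail (stops at 1.6 either way), and it is clear of the lid beyond 1.2. Starts within 0.3 of 0, stays where left; about 1 N at the knob moves it
- narrow_pivot (a point): keeper's pivot, fixed, on the top face of the front rail (case own x -71 mm, y 0, z 70 mm), 28 mm in front of the lid's front edge
- narrow_knob (a point): centre (half-way up) of the keeper's upright round knob: 16 mm across, 28 mm tall, 40 mm from the pivot axis; it stands on the keeper's flat bar (16 mm wide, ending 50 mm from the pivot, its top 7.5 mm above the lid), so the knob spans 7.5 to 35.5 mm above the lid
- cup: copper lamp cup, 56 mm across, 70 mm tall, standing between the two cases; loose, to be left alone, origin at the underside
- filter: green glass filter disc, 90 mm across, 6 mm thick, lying on the slate to the left or right of both cases; loose, to be left alone, origin at the underside
- iris_lever: grey plastic iris lever, about 91 mm long, 36 mm wide at its round end, 12 mm thick, lying to the left or right of both cases; loose, to be left alone, origin at the underside

How it is judged:
On the way, in this order (a step that is already met when the one before it is completed fails the run):
1. keeper swung clear of the wide lid while the lid is still shut ((value of joint wide_keeper above 1.2 rad or value of joint wide_keeper below -1.2 rad) and value of joint wide_lid between -0.015 and 0.03 rad), for 0.2 s.
2. wide lid pressed in against its catch, keeper clear ((value of joint wide_keeper above 1.2 rad or value of joint wide_keeper below -1.2 rad) and value of joint wide_lid below -0.016 rad).
3. wide lid risen ajar, keeper clear ((value of joint wide_keeper above 1.2 rad or value of joint wide_keeper below -1.2 rad) and value of joint wide_lid above 0.2 rad), for 0.2 s.
At the end, for the whole second after the job is handed in: the wide case's lid rests ajar at 0.2 to 0.5 rad with its keeper turned more than 1.2 rad clear of the lid; the narrow lid is shut (within -0.015 to 0.03 rad), its keeper's knob within 15 mm of its start, and the cup, filter and iris lever each within 25 mm of its start (all of step 3 and value of joint wide_lid below 0.5 rad and velocity of joint wide_lid between -0.05 and 0.05 rad/s and value of joint narrow_lid between -0.015 and 0.03 rad and distance of narrow_knob from where it was at the start of the episode below 0.015 m and distance of each of cup, filter, iris_lever from where it was at the start of the episode below 0.025 m); the robot touches nothing.
It fails at once if the wide lid is pressed in while its keeper still lies over it (turned less than 1.1 rad) (value of joint wide_keeper between -1.1 and 1.1 rad and value of joint wide_lid below -0.016 rad).
It fails at once if the wide lid is lifted further open than the spring takes it (over 0.6 rad) (value of joint wide_lid above 0.6 rad).
It fails at once if the narrow case's lid is pressed in or opened, or its keeper's knob is moved 15 mm (not (value of joint narrow_lid between -0.015 and 0.03 rad) or distance of narrow_knob from where it was at the start of the episode above 0.015 m).
It fails at once if the cup, filter or iris lever is moved or lifted more than 25 mm (distance of any of cup, filter, iris_lever from where it was at the start of the episode above 0.025 m).
It also fails if it takes over 38 s, if anything falls off the work surface, if the arm or the gripper's body presses on something with over 40 N, if the wrist force passes 120 N, or if a joint passes its speed limit or range.

## Robot

A 6-joint arm with a two-finger parallel gripper is mounted at the origin on the work surface. World frame = base frame: x ahead of the robot, y to its left, z up, the work surface at z = 0. Lengths are in m, angles in rad, forces in N, time in s.
With the tool pointing down it reaches from about 0.3 to 0.775 m from the base axis. Payload 14.6 kg.
Tool frame: the origin (TCP) lies on the mounting face of the last link; the fingertips stand 199 mm ahead of it and the grasp point (between the pads) lies 180 mm ahead of it; z points along the fingers, y is the line along which they close (so a half turn about z gives the same grasp; the last joint's range is limited). The gripper opens to 94 mm and grips with 3 to 60 N. Pads are 16 mm wide; open, the fingers measure 119 mm over their backs; the gripper's body (75 mm by 177 mm) begins 78 mm behind the grasp point.
Start: joints at [-1.207, 0.3, 1.521, -0, 1.321, -0.067], TCP at [0.23, -0.5, 0.405] pointing down, gripper open.
Joint ranges: [-3.03, 3.03], [-0.79, 2.21], [0.23, 2.52], [-1.04, 4.18], [0, 3.07], [-2.55, 2.55]. Speed limits (rad/s): [2.22, 2.22, 2.57, 3.14, 3.14, 3.14].

## Interface

Orientations are given as [roll, pitch, yaw] about the fixed x, y, z axes, in that order (R = Rz(yaw) Ry(pitch) Rx(roll)).
In Python, from station import get_obs, camera, hand_in gives the robot as it stands.
- The arm moves only by the tool apply_moves, never from a script. Its argument "increments" is a list of rows, each an object of numbers: "tx", "ty", "tz": the shift along the tool's x, y, z as a fraction of full scale; "ax", "ay", "az": the turn, a rotation vector about the tool's x, y, z as a fraction of full scale. In form: [{"tx": .., "ty": .., "tz": .., "ax": .., "ay": .., "az": ..}, ...]. A call has 1 to 12 rows; each row shifts and turns the commanded pose from where the row before left it, along the tool's axes as they then stand; what a row does not reach is not made up. Full scale, the value 1, is 30 mm for a shift and 5 degrees for a turn. A row lasts 1/8 s, in which the tool goes at most 62.5 mm and 10.7 degrees, less where a joint would pass 70% of its speed; a pose out of reach is approached as far as the arm can. A call with a number of a shift or a turn outside -1 to 1 is refused whole. A call with a gripper value outside its range is refused whole. "jaw" is the closure, from 0 (fully open) to 1 (shut), set as the call begins (left out, the last holds). The fingers move at their own pace and stop on an object; "force" is the grip in N (left out, the last holds). Time passes only in rows, so rows that do not move let the fingers close. It gives the time, the measured TCP pose, the force, the opening and the grip force at its end, in the units of the state.
- get_obs(): the state, without advancing time (a new reading comes with each control period).
- camera(name): name is "scene" or "top"; returns a dict with "pixels" (480x640x3 uint8, red, green, blue), "camera_matrix" (3x3 intrinsics, pixels), "dist" ([k1, k2, p1, p2, k3] as OpenCV has them; the pictures are not rectified), "R" (3x3) and "t" (3): a world point X has camera coordinates R X + t. Camera axes: x right, y down, z forward; pixel columns grow to the right and rows downward; lengths in m; the calibration is good to about 2 mm. A picture is of the moment at which its call begins. There is no depth.
- hand_in(): hands the job in; it is judged then, once.
The state is a dict: "time_s": time; "qpos": joint angles; "joint_vel": joint speeds; "tau": joint torques, N m; "ee_pos": TCP position; "eef_rot": TCP orientation; "force": force on the tool from outside, world axes, zero at the start; "moment": the same for the moment, N m; "grip_width": finger opening in m; "grip_force": force on a finger pad.
Only numpy, scipy, OpenCV 4.12 (cv2) and the standard library are available. Lean on these libraries where they do the work, as an engineer would, in place of code of your own. Each camera call takes 0.05 s, during which the arm holds its last target. There are 200 camera calls.

## Working session

There is one attempt and no reset: what is moved stays moved. The work goes in short steps, Python scripts to look and compute and a tool call to move; the robot and the scene stay as the last step left them, time stands still between calls to the robot, and variables do not carry over. Pictures are saved under pics/ and viewed, at most 10 in all, crops included, and the job is handed in when it is done.

Besides the shell and the picture viewer there is one more tool, called by a JSON object that holds its "api" and its "payload". apply_moves: Moves the arm, as the interface text tells. Its arguments: {"type":"object","properties":{"increments":{"type":"array"},"jaw":{"type":"number"},"force":{"type":"number"}},"required":["increments"]}

```bash
mkdir -p pics
cat > h.py <<'E'
import numpy as np, cv2
from station import get_obs, camera, hand_in
def ray(c,uv):
    p=cv2.undistortPoints(np.array([[uv]],float),np.array(c["camera_matrix"]),np.array(c["dist"]))[0,0]
    R=np.array(c["R"]);t=np.array(c["t"]);return -R.T@t, R.T@np.array([p[0],p[1],1])
def onz(c,uv,z):
    o,d=ray(c,uv);return o+d*(z-o[2])/d[2]
def proj(c,X):
    R=np.array(c["R"]);return cv2.projectPoints(np.array(X,float).reshape(-1,3),cv2.Rodrigues(R)[0],np.array(c["t"]),np.array(c["camera_matrix"]),np.array(c["dist"]))[0][:,0]
def save(c,n): cv2.imwrite("pics/"+n,cv2.cvtColor(c["pixels"],cv2.COLOR_RGB2BGR))
E
python3 - <<'E'
from h import *
for n in("top","scene"):
    c=camera(n);save(c,n+"0.png");print(n,-np.array(c["R"]).T@c["t"])
print(get_obs())
E
```

```text
top [0.40249262 0.01175335 1.47477495]
scene [0.97801427 0.35132423 0.89712359]
{'time_s': 0.1, 'qpos': array([-1.20659099e+00,  3.00371479e-01,  1.52148297e+00,  1.88061150e-05,
        1.32070334e+00, -6.65964431e-02]), 'joint_vel': array([-0.00156771, -0.00127319, -0.00292957,  0.00048676, -0.00048231,
       -0.0003015 ]), 'tau': array([ 3.01211767e-03, -5.32637501e+01, -3.53283441e+01,  7.09558139e-02,
        2.34638719e-02, -4.98896327e-05]), 'ee_pos': array([ 0.22966955, -0.49971961,  0.40418239]), 'eef_rot': array([-3.14063087e+00, -8.24032148e-05,  4.30797080e-01]), 'force': array([-0.10237993, -0.5749543 , -0.17830669]), 'moment': array([-0.04194973,  0.02345072, -0.00787225]), 'grip_force': 0.0, 'grip_width': 0.09441967913633567}
```

View pics/top0.png

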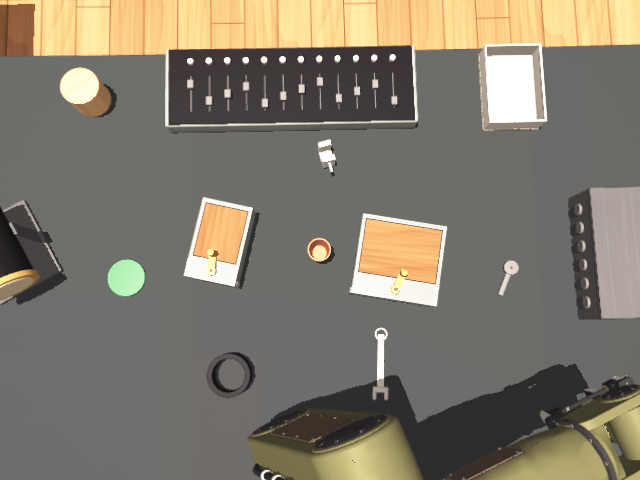

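View pics/scene0.png

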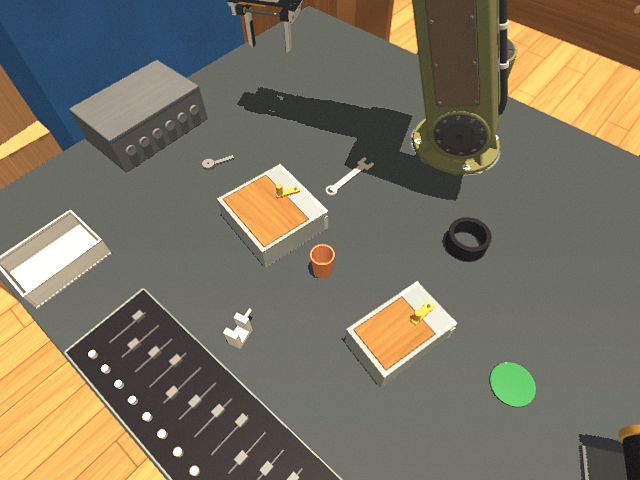

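The top view shows the wide case at about (398,258) px, with its keeper at (400,281) leaning right. The narrow case is at (220,241), the cup at (319,250), the filter at (126,278) and the iris lever at (508,275).

Run:
```python
from h import *
c=camera("top");im=c["pixels"]
hsv=cv2.cvtColor(im,cv2.COLOR_RGB2HSV)
win=np.zeros(im.shape[:2],np.uint8);win[205:312,345:455]=255
grey=((hsv[...,2]>110)|(hsv[...,1]>100)).astype(np.uint8)*255&win
oak=cv2.inRange(hsv,(5,90,90),(18,255,255))&win
brass=cv2.inRange(hsv,(20,90,80),(35,255,255))&win
def big(m): return max(cv2.findContours(m,0,cv2.CHAIN_APPROX_NONE)[0],key=cv2.contourArea)
for n,m,z in(("oak",oak,.07),("case",grey,.07)):
    k=cv2.convexHull(big(m));P=np.array([onz(c,p[0],z)[:2] for p in k]);r=cv2.minAreaRect((P*1000).astype(np.float32));print(n,r,cv2.boxPoints(r).round(1).tolist())
b=big(brass);print("brass",b.reshape(-1,2).tolist())
P=np.array([onz(c,p[0],.085)[:2] for p in b]);print(cv2.minAreaRect((P*1000).astype(np.float32)))
crop=cv2.resize(im[205:312,345:455],None,fx=5,fy=5,interpolation=cv2.INTER_NEAREST)
cv2.imwrite("pics/crop0.png",crop[...,::-1])
```

```text
oak ((570.1519775390625, -198.7760467529297), (181.47557067871094, 127.63538360595703), 79.41444396972656) [[490.79998779296875, -276.20001220703125], [616.2000122070312, -299.70001220703125], [649.5999755859375, -121.30000305175781], [524.0999755859375, -97.9000015258789]]
case ((551.7529296875, -195.08975219726562), (209.80191040039062, 195.6977996826172), 78.82084655761719) [[435.3999938964844, -279.0], [627.4000244140625, -317.0], [668.0999755859375, -111.0999984741211], [476.1000061035156, -73.19999694824219]]
brass [[401, 269], [401, 270], [402, 270], [403, 271], [404, 271], [405, 272], [405, 273], [405, 274], [404, 275], [403, 275], [402, 274], [403, 275], [404, 275], [405, 275], [406, 274], [407, 273], [407, 272], [407, 271], [406, 270], [405, 270], [404, 269], [403, 269], [402, 269]]
((518.1410522460938, -203.20252990722656), (13.821942329406738, 13.884908676147461), 88.60417175292969)
```

View pics/crop0.png

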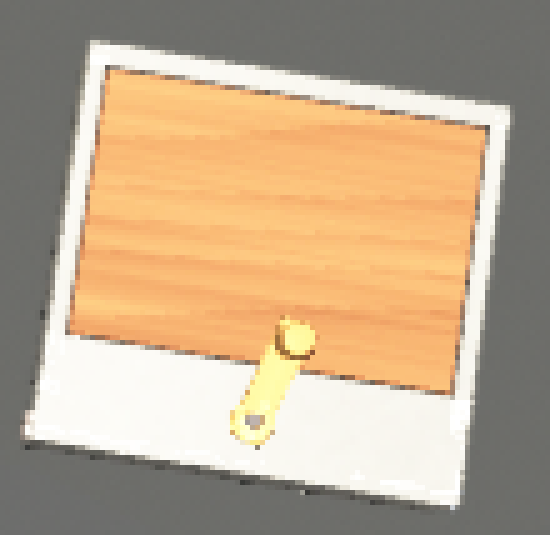

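{"api": "apply_moves", "payload": {"increments": [{"az": 0.9}, {"az": 0.9}, {"az": 0.9}, {"az": 0.9}, {"az": 0.9}, {"az": 0.9}, {"az": 0.9}, {"az": 0.76}], "jaw": 1, "force": 20}}

```text
schema error: expected keys tx, ty, tz, ax, ay, az
```

```bash
cat >> h.py <<'E'
yaw=-0.185; Rc=np.array([[np.cos(yaw),-np.sin(yaw)],[np.sin(yaw),np.cos(yaw)]])
piv=np.array([.5702,-.1988])+Rc@[-.091,0]
def rel(p): return Rc.T@(np.array(p)[:2]-piv)*1000   # mm in case axes from pivot
E
python3 - <<'E'
from h import *
c=camera("top")
print("pivot",piv,"seen",rel(onz(c,(396,289.4),.078)))
k=rel(onz(c,(404.4,272.4),.1055));print("knob",k,np.arctan2(k[1],k[0]),np.hypot(*k))
o=get_obs();print(o["ee_pos"],o["eef_rot"],o["grip_width"],"tcp rel",rel(o["ee_pos"]))
a=k=np.arctan2(k[1],k[0])
for t in np.linspace(a,-1.5,7):
    n=np.array([-np.sin(t),np.cos(t)]);print(round(t,2),(40*np.array([np.cos(t),np.sin(t)])+n*8+n*[8,12.5]).round(1))
E
```

```text
pivot [ 0.4807528  -0.18206087] seen [-1.48103216 -2.11475468]
knob [ 37.60519412 -12.05594379] -0.3102403301949305 39.490459681189606
[ 0.22967425 -0.49974162  0.4043067 ] [-3.14091902e+00 -6.13468069e-05  4.30782092e-01] 0.0937578291699214 tcp rel [-188.35793483 -358.44495848]
-0.31 [43.   7.3]
-0.51 [42.7 -1.6]
-0.71 [ 40.8 -10.4]
-0.91 [ 37.3 -18.8]
-1.1 [ 32.3 -26.5]
-1.3 [ 26.1 -33.1]
-1.5 [ 18.8 -38.4]
```

{"api": "apply_moves", "payload": {"increments": [{"tx": 0, "ty": 0, "tz": 0, "ax": 0, "ay": 0, "az": 0.9}, {"tx": 0, "ty": 0, "tz": 0, "ax": 0, "ay": 0, "az": 0.9}, {"tx": 0, "ty": 0, "tz": 0, "ax": 0, "ay": 0, "az": 0.9}, {"tx": 0, "ty": 0, "tz": 0, "ax": 0, "ay": 0, "az": 0.9}, {"tx": 0, "ty": 0, "tz": 0, "ax": 0, "ay": 0, "az": 0.9}, {"tx": 0, "ty": 0, "tz": 0, "ax": 0, "ay": 0, "az": 0.9}, {"tx": 0, "ty": 0, "tz": 0, "ax": 0, "ay": 0, "az": 0.9}, {"tx": 0, "ty": 0, "tz": 0, "ax": 0, "ay": 0, "az": 0.76}], "jaw": 1, "force": 20}}

```text
time_s: 1.2
ee_pos: [0.2297, -0.4997, 0.4045]
eef_rot: [-3.141, 0.0, -0.188]
force: [1.1, 0.5, -0.7]
grip_width: 0.0173
grip_force: 0.0
```

{"api": "apply_moves", "payload": {"increments": [{"tx": 0.6, "ty": -1, "tz": 0, "ax": 0, "ay": 0, "az": 0}, {"tx": 0.6, "ty": -1, "tz": 0, "ax": 0, "ay": 0, "az": 0}, {"tx": 0.6, "ty": -1, "tz": 0, "ax": 0, "ay": 0, "az": 0}, {"tx": 0.6, "ty": -1, "tz": 0, "ax": 0, "ay": 0, "az": 0}, {"tx": 0.6, "ty": -1, "tz": 0, "ax": 0, "ay": 0, "az": 0}, {"tx": 0.6, "ty": -1, "tz": 0, "ax": 0, "ay": 0, "az": 0}, {"tx": 0.6, "ty": -1, "tz": 0, "ax": 0, "ay": 0, "az": 0}, {"tx": 0.6, "ty": -1, "tz": 0, "ax": 0, "ay": 0, "az": 0}, {"tx": 0.6, "ty": -1, "tz": 0, "ax": 0, "ay": 0, "az": 0}, {"tx": 0.6, "ty": -1, "tz": 0, "ax": 0, "ay": 0, "az": 0}, {"tx": 0.6, "ty": -1, "tz": 0, "ax": 0, "ay": 0, "az": 0}, {"tx": 0.6, "ty": -1, "tz": 0, "ax": 0, "ay": 0, "az": 0}]}}

```text
time_s: 2.7
ee_pos: [0.509, -0.1847, 0.4045]
eef_rot: [-3.142, 0.0, -0.185]
force: [0.5, -0.4, 0.3]
grip_width: 0.0003
grip_force: 0.0
```

Run:
```python
from h import *
o=get_obs();print(o["time_s"],o["ee_pos"],o["eef_rot"],o["grip_width"],"tcp rel",rel(o["ee_pos"]))
```

```text
2.7 [ 0.50896049 -0.18474202  0.40454333] [-3.14154439e+00  2.23681106e-04 -1.85289669e-01] 0.0002827727551067527 tcp rel [28.21954976  2.55330466]
```

{"api": "apply_moves", "payload": {"increments": [{"tx": 0.5, "ty": -1, "tz": 0, "ax": 0, "ay": 0, "az": 0}, {"tx": 0, "ty": 0, "tz": 1, "ax": 0, "ay": 0, "az": 0}, {"tx": 0, "ty": 0, "tz": 1, "ax": 0, "ay": 0, "az": 0}, {"tx": 0, "ty": 0, "tz": 1, "ax": 0, "ay": 0, "az": 0}, {"tx": 0, "ty": 0, "tz": 0.6, "ax": 0, "ay": 0, "az": 0}, {"tx": 0, "ty": 0, "tz": 0.3, "ax": 0, "ay": 0, "az": 0}, {"tx": 0, "ty": 0, "tz": 0, "ax": 0, "ay": 0, "az": 0}]}}

```text
time_s: 3.58
ee_pos: [0.5287, -0.159, 0.2878]
eef_rot: [-3.142, 0.0, -0.185]
force: [0.1, 0.6, -0.5]
grip_width: 0.0003
grip_force: 0.0
```

Run:
```python
from h import *
o=get_obs();print(o["time_s"],o["ee_pos"],o["force"],"tcp rel",rel(o["ee_pos"]))
c=camera("scene");cv2.imwrite("pics/s1.png",cv2.resize(c["pixels"][110:290,180:380,::-1],None,fx=3,fy=3))
```

```text
3.575 [ 0.52867616 -0.1590386   0.28777372] [ 0.11110072  0.63471651 -0.51178602] tcp rel [42.87074231 31.44475581]
```

View pics/s1.png

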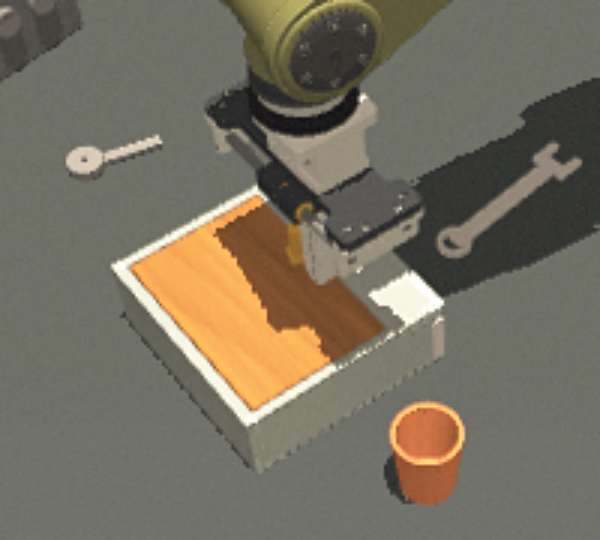

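The fingertips are just left of the knob, beside it in height and clear of the lid. I'm pushing along the arc.

{"api": "apply_moves", "payload": {"increments": [{"tx": 0, "ty": 0.4, "tz": 0, "ax": 0, "ay": 0, "az": 0}, {"tx": 0, "ty": 0.4, "tz": 0, "ax": 0, "ay": 0, "az": 0}, {"tx": 0, "ty": 0.3, "tz": 0, "ax": 0, "ay": 0, "az": 0}, {"tx": -0.06, "ty": 0.29, "tz": 0, "ax": 0, "ay": 0, "az": 0}, {"tx": -0.12, "ty": 0.28, "tz": 0, "ax": 0, "ay": 0, "az": 0}, {"tx": -0.17, "ty": 0.26, "tz": 0, "ax": 0, "ay": 0, "az": 0}, {"tx": -0.21, "ty": 0.22, "tz": 0, "ax": 0, "ay": 0, "az": 0}, {"tx": -0.24, "ty": 0.18, "tz": 0, "ax": 0, "ay": 0, "az": 0}, {"tx": 0, "ty": 0, "tz": 0, "ax": 0, "ay": 0, "az": 0}]}}

```text
time_s: 4.75
ee_pos: [0.4916, -0.2235, 0.2877]
eef_rot: [3.141, 0.0, -0.186]
force: [0.1, -0.4, -0.5]
grip_width: 0.0007
grip_force: 0.0
```

Run:
```python
from h import *
o=get_obs();print(o["time_s"],o["ee_pos"],o["force"],"tcp rel",rel(o["ee_pos"]))
```

```text
4.75 [ 0.49159072 -0.22352556  0.28773753] [ 0.13266978 -0.38584613 -0.46247728] tcp rel [ 18.28026593 -38.76355437]
```

{"api": "apply_moves", "payload": {"increments": [{"tx": 0.4, "ty": 0, "tz": 0, "ax": 0, "ay": 0, "az": 0}, {"tx": 0, "ty": 0, "tz": -1, "ax": 0, "ay": 0, "az": 0}, {"tx": 0, "ty": 0, "tz": -1, "ax": 0, "ay": 0, "az": 0}, {"tx": 1, "ty": -0.65, "tz": 0, "ax": 0, "ay": 0, "az": 0}, {"tx": 1, "ty": -0.65, "tz": 0, "ax": 0, "ay": 0, "az": 0}, {"tx": 1, "ty": 0, "tz": 0, "ax": 0, "ay": 0, "az": 0}, {"tx": 0, "ty": 0, "tz": 0, "ax": 0, "ay": 0, "az": 0}]}}

```text
time_s: 5.62
ee_pos: [0.6012, -0.2033, 0.3468]
eef_rot: [-3.142, 0.0, -0.184]
force: [-0.5, -0.2, -0.3]
grip_width: 0.0002
grip_force: 0.0
```

Run:
```python
from h import *
c=camera("top");s=camera("scene")
a=cv2.resize(c["pixels"][200:320,340:460,::-1],(390,390));b=cv2.resize(s["pixels"][140:280,200:340,::-1],(390,390))
cv2.imwrite("pics/s2.png",np.hstack([a,b]))
o=get_obs();print(o["time_s"],o["ee_pos"],o["force"],"tcp rel",rel(o["ee_pos"]))
```

```text
5.725 [ 0.5996514  -0.20352105  0.34711159] [ 0.75603287  0.10973853 -0.32734746] tcp rel [120.81726989   0.77699295]
```

View pics/s2.png

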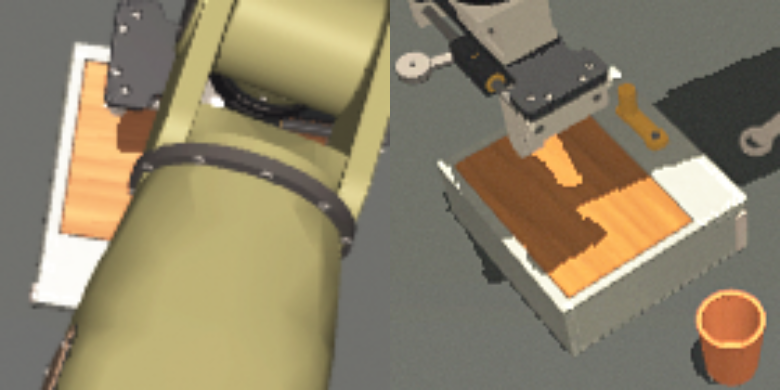

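The keeper lies along the front rail, with its knob top at about (285,172) and pivot at about (295,188) in the scene image. I'll check the angle while moving over the press point.

Run:
```python
from h import *
s=camera("scene")
k=rel(onz(s,(285.1,171.6),.1055));print(k,np.arctan2(k[1],k[0]),rel(onz(s,(295.5,188.5),.077)))
```

```text
[  0.9755677  -36.98095343] -1.5444221694310574 [-0.10690135  1.88618086]
```

{"api": "apply_moves", "payload": {"increments": [{"tx": -1, "ty": 0, "tz": 0, "ax": 0, "ay": 0, "az": 0}, {"tx": -1, "ty": 0, "tz": 0, "ax": 0, "ay": 0, "az": 0}, {"tx": 0, "ty": 0, "tz": 1, "ax": 0, "ay": 0, "az": 0}, {"tx": 0, "ty": 0, "tz": 1, "ax": 0, "ay": 0, "az": 0}, {"tx": 0, "ty": 0, "tz": 0.4, "ax": 0, "ay": 0, "az": 0}, {"tx": 0, "ty": 0, "tz": 0, "ax": 0, "ay": 0, "az": 0}]}}

```text
time_s: 6.52
ee_pos: [0.5404, -0.1927, 0.2757]
eef_rot: [-3.141, 0.001, -0.185]
force: [0.1, -0.3, 0.9]
grip_width: 0.0006
grip_force: 0.0
```

{"api": "apply_moves", "payload": {"increments": [{"tx": 0, "ty": 0, "tz": 0.1, "ax": 0, "ay": 0, "az": 0}, {"tx": 0, "ty": 0, "tz": 0.1, "ax": 0, "ay": 0, "az": 0}, {"tx": 0, "ty": 0, "tz": 0.05, "ax": 0, "ay": 0, "az": 0}, {"tx": 0, "ty": 0, "tz": 0, "ax": 0, "ay": 0, "az": 0}]}}

```text
time_s: 7.02
ee_pos: [0.5407, -0.1927, 0.2689]
eef_rot: [3.141, -0.001, -0.185]
force: [-1.7, 1.1, 5.4]
grip_width: 0.0006
grip_force: 2.7
```

{"api": "apply_moves", "payload": {"increments": [{"tx": 0, "ty": 0, "tz": 0.03, "ax": 0, "ay": 0, "az": 0}, {"tx": 0, "ty": 0, "tz": 0, "ax": 0, "ay": 0, "az": 0}]}}

```text
time_s: 7.28
ee_pos: [0.5407, -0.1927, 0.2681]
eef_rot: [3.141, -0.001, -0.185]
force: [-3.4, 0.0, 6.5]
grip_width: 0.0004
grip_force: 3.5
```

{"api": "apply_moves", "payload": {"increments": [{"tx": 0, "ty": 0, "tz": 0.03, "ax": 0, "ay": 0, "az": 0}, {"tx": 0, "ty": 0, "tz": 0, "ax": 0, "ay": 0, "az": 0}]}}

```text
time_s: 7.52
ee_pos: [0.5407, -0.1927, 0.2672]
eef_rot: [3.141, -0.001, -0.185]
force: [-2.4, 1.2, 6.0]
grip_width: 0.0004
grip_force: 3.5
```

{"api": "apply_moves", "payload": {"increments": [{"tx": 0, "ty": 0, "tz": 0.03, "ax": 0, "ay": 0, "az": 0}, {"tx": 0, "ty": 0, "tz": 0, "ax": 0, "ay": 0, "az": 0}]}}

```text
time_s: 7.78
ee_pos: [0.5406, -0.1927, 0.2663]
eef_rot: [3.141, -0.001, -0.185]
force: [-2.6, 1.0, 7.3]
grip_width: 0.0004
grip_force: 3.6
```

{"api": "apply_moves", "payload": {"increments": [{"tx": 0, "ty": 0, "tz": 0.02, "ax": 0, "ay": 0, "az": 0}, {"tx": 0, "ty": 0, "tz": 0, "ax": 0, "ay": 0, "az": 0}]}}

```text
time_s: 8.02
ee_pos: [0.5407, -0.1927, 0.2658]
eef_rot: [3.141, -0.001, -0.185]
force: [-3.3, 1.0, 8.1]
grip_width: 0.0006
grip_force: 4.1
```

Pressed in over 3 mm, so I'll retreat straight up and look.

{"api": "apply_moves", "payload": {"increments": [{"tx": 0, "ty": 0, "tz": -0.5, "ax": 0, "ay": 0, "az": 0}, {"tx": 0, "ty": 0, "tz": -1, "ax": 0, "ay": 0, "az": 0}, {"tx": 0, "ty": 0, "tz": -1, "ax": 0, "ay": 0, "az": 0}, {"tx": 0, "ty": 0, "tz": -1, "ax": 0, "ay": 0, "az": 0}, {"tx": 0, "ty": 0, "tz": -1, "ax": 0, "ay": 0, "az": 0}, {"tx": 0, "ty": 0, "tz": 0, "ax": 0, "ay": 0, "az": 0}, {"tx": 0, "ty": 0, "tz": 0, "ax": 0, "ay": 0, "az": 0}, {"tx": 0, "ty": 0, "tz": 0, "ax": 0, "ay": 0, "az": 0}, {"tx": 0, "ty": 0, "tz": 0, "ax": 0, "ay": 0, "az": 0}, {"tx": 0, "ty": 0, "tz": 0, "ax": 0, "ay": 0, "az": 0}]}}

```text
time_s: 9.28
ee_pos: [0.5406, -0.1927, 0.3995]
eef_rot: [-3.141, 0.001, -0.185]
force: [-0.1, -0.1, -0.2]
grip_width: 0.0003
grip_force: 0.0
```

Run:
```python
from h import *
s=camera("scene")
cv2.imwrite("pics/s3.png",cv2.resize(s["pixels"][110:390,140:470,::-1],None,fx=2,fy=2))
o=get_obs();print(o["time_s"],o["ee_pos"],o["force"])
```

```text
9.325 [ 0.54059    -0.19267874  0.39961298] [0.40431647 0.39445145 0.04892589]
```

View pics/s3.png

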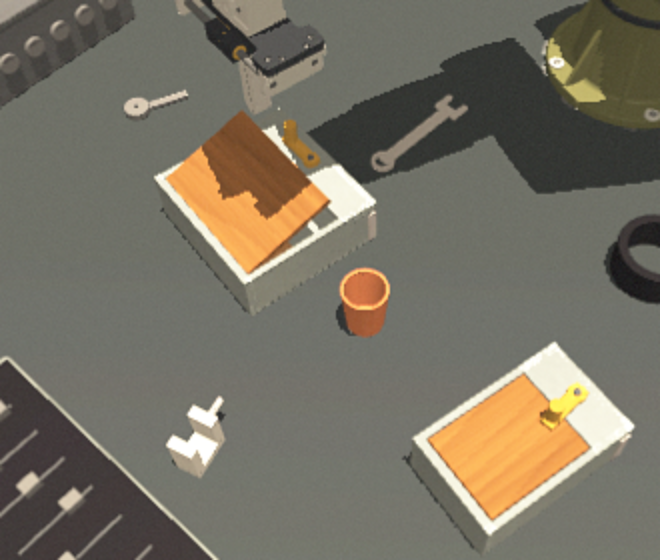

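The lid stands ajar, its front corner at about (330,203) in this crop. The keeper is still along the rail at about (300,145), the other things are untouched and the gripper is clear. I'm handing in.

```bash
python3 -c "
from h import *
print(hand_in())"
```

```text
the job is handed in; nothing more can be done
None
```

The wide case's lid is ajar on its spring with the keeper turned about 1.54 rad along the front rail; nothing else was touched, and the job was handed in at about 9.3 s, though no verdict came back.

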